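# Set up a lapped rail and its pattern for carving

### The job

Get this place ready for the carver: raise the lid of the pattern case so that it stands at 60 degrees from closed, and roll the round rail along the carving board, without lifting it off the board, until it lies snug along the stop with the flat of its cut-away end facing straight up. If it would come to the stop the wrong way up, drag it along the board without turning it and roll it again. Leave the mallet, tools and other things where they are.

Things in the scene. Friction and masses are not known exactly. Their poses are not given: they have to be found in the camera images.
- board: Plywood carving board, fixed, 300 x 360 x 18 mm; origin at the centre of its underside on the bench, x and y along its 300 and 360 mm sides, top at z = 18 mm. A straight wooden stop bar, 290 mm long, 22 mm wide and standing 30 mm above the board's top, runs along x near its -y edge, centred at y = -165 mm.
- stop_face (a point): Point on the board's top at the middle of the foot of the stop's inner face (the face looking to the board's +y), board axes. The rail touches the stop when its axis is 22 mm to +y of this point.
- rail: Brown wooden round rail, loose, diameter 44 mm, 0.15 kg. Origin on its axis (its x) at mid-length of the round part, which runs x = -65 to 65 mm; x = 65 to 110 mm is cut away to half: only the half with z < 0 remains, and its flat, through the axis, faces +z (to end up straight up). Cut end points about to the board's +x. Axis 22 mm above the board's top; rolls 138 mm a turn.
- case: Dark wooden pattern case, fixed, 170 (x) x 200 (y) x 50 mm high, origin at the centre of its underside on the bench; its front looks to its -x, the lid is hinged along its rear (+x) top edge.
- case_lid (a joint): Angle of the case's lid in rad: 0 closed flat, 1.047 = 60 degrees, up to 1.9; its front edge rises; the hinge is stiff and the lid stays where it is left.
- lid_tab (a point): Middle of the free part of the lid's finger tab, a light wooden tongue 24 mm wide (along the hinge), 12 mm thick, sticking 50 mm out of the middle of the lid's front edge; this point is 30 mm out from that edge, 200 mm from the hinge line. The tab can be gripped across its 24 mm width from above.
- lid_hinge (a point): Point on the lid's hinge axis, at the middle of its length, 51 mm above the bench and 5 mm below the tab's mid-plane when closed; the hinge axis is parallel to the case's y.
- mallet: Turned wooden carver's mallet standing upright on the board, head 60 mm in diameter at most, 200 mm tall; origin at the centre of its foot.
- offcut: Small dark wood block lying on the board, 35 x 60 x 25 mm; origin at the centre of its underside.
- gouge_a: Gouge lying on the bench behind the stop: dark handle 120 x 24 x 20 mm from x = -110 to 10 mm, steel blade to x = 110 mm; origin on its underside.
- gouge_b: Gouge lying on the bench beside the case, as the other but blade to x = 100 mm.
- spray_can: Aluminium spray can standing on the bench beyond the board, 60 mm in diameter, 100 mm tall; origin at the centre of its foot.
- tin: Open steel tin standing on the bench beyond the board, 70 mm in diameter, 60 mm tall; origin at the centre of its foot.
- sanding_block: Cork sanding block, 100 x 65 x 30 mm, on the bench beyond the case; origin at the centre of its underside.
Not all that is in view belongs to the job. What is shaped like the rail but orange or turquoise is not meant.

How it is judged:
By the outcome, as a careful person would: the job done as asked, in the order asked, and still so for the second after the job is handed in, with the robot touching nothing.
It also fails if it takes over 61 s, if anything falls off the work surface, if the arm or the gripper's body presses on something with over 40 N, if the wrist force passes 120 N, or if a joint passes its speed limit or range.

### The arm

A 6-joint arm with a two-finger parallel gripper is mounted at the origin on the work surface. World frame = base frame: x ahead of the robot, y to its left, z up, the work surface at z = 0. Lengths are in m, angles in rad, forces in N, time in s.
With the tool pointing down it reaches from about 0.35 to 0.85 m from the base axis. Payload 8.1 kg.
Tool frame: the origin (TCP) lies on the centre line of the jaws, within the pads' length; the fingertips stand robot.tips_ahead ahead of it and the grasp point (between the pads) lies 6 mm ahead of it (robot.tips_ahead is the distance from the TCP to the fingertips, in m); z points along the fingers, y is the line along which they close (so a half turn about z gives the same grasp; the last joint's range is limited). The gripper opens to 93 mm and grips with 3 to 60 N. Pads are 15 mm wide; open, the fingers measure 128 mm over their backs; the gripper's body (75 mm by 188 mm) begins 65 mm behind the grasp point.
Start: joints at [1.227, 0.13, 1.488, -0, 1.523, -0.085], TCP at [0.154, 0.58, 0.244] pointing down, gripper open.
Joint ranges: [-2.96, 2.96], [-0.89, 2.26], [0.02, 2.5], [-1.34, 4.48], [0, 2.73], [-2.66, 2.66]. Speed limits (rad/s): [2.39, 2.39, 2.79, 3.14, 3.14, 3.14].

### API

Orientations are given as a rotation vector (axis times angle).
In Python, from plant import robot gives the robot as it stands.
- The arm moves only by the tool apply_moves, never from a script. Its arguments are lists of equal length, an entry for each row: "delta_pos": the shift along the tool's x, y, z in cm, a list of three; "twist": the turn about the tool's z in rad. A call has 1 to 8 rows; each row shifts and turns the commanded pose from where the row before left it, along the tool's axes as they then stand; what a row does not reach is not made up. A row lasts 1/8 s, in which the tool goes at most 62.5 mm and 10.7 degrees, less where a joint would pass 70% of its speed; a pose out of reach is approached as far as the arm can. A call with a gripper value outside its range is refused whole. "gripper" is the finger opening in cm, from 0 to 9.3, set as the call begins (left out, the last holds). The fingers move at their own pace and stop on an object; "squeeze" is the grip in N (left out, the last holds). Time passes only in rows, so rows that do not move let the fingers close. It gives the time, the measured TCP pose, the force, the opening and the grip force at its end, in the units of the state.
- robot.read_state(): the state, without advancing time (a new reading comes with each control period).
- robot.read_camera(name): name is "scene" or "top" or "wrist"; returns a dict with "frame" (384x512x3 uint8, red, green, blue), "vertical_fov" (degrees; the focal length in pixels is half the picture's height over the tangent of half this angle, whatever the lens; pixels are square), "cx", "cy" (the principal point, pixels), "R" (3x3) and "t" (3): a world point X has camera coordinates R X + t. Camera axes: x right, y down, z forward; pixel columns grow to the right and rows downward; lengths in m; the calibration is good to about 2 mm. A picture is of the moment at which its call begins. There is no depth.
- robot.close_job(): hands the job in; it is judged then, once.
The state is a dict: "t": time; "q": joint angles; "dq": joint speeds; "joint_torque": joint torques, N m; "tool_pos": TCP position; "orientation": TCP orientation; "force": force on the tool from outside, world axes, zero at the start; "wrist_torque": the same for the moment, N m; "opening": finger opening in m; "gripper_force": force on a finger pad.
Only numpy, scipy, OpenCV 4.12 (cv2) and the standard library are available. Lean on these libraries where they do the work, as an engineer would, in place of code of your own. Each camera call takes 0.05 s, during which the arm holds its last target. There are 200 camera calls.

## Working session

There is one attempt and no reset: what is moved stays moved. The work goes in short steps, Python scripts to look and compute and a tool call to move; the robot and the scene stay as the last step left them, time stands still between calls to the robot, and variables do not carry over. Pictures are saved under pics/ and viewed, at most 10 in all, crops included, and the job is handed in when it is done.

Besides the shell and the picture viewer there is one more tool, called after "Emit:" as name(argument=value, ...) on one line, values as JSON. apply_moves: Moves the arm, as the interface text tells. Its arguments: {"type":"object","properties":{"delta_pos":{"type":"array"},"twist":{"type":"array"},"gripper":{"type":"number"},"squeeze":{"type":"number"}},"required":["delta_pos","twist"]}

```bash
mkdir -p pics; ls; cat > h.py <<'E'
import numpy as np, cv2, json
from plant import robot
def snap(n,f):
    c=robot.read_camera(n); np.savez('pics/'+f+'.npz',**c); cv2.imwrite('pics/'+f+'.png',c['frame'][:,:,::-1]); return c
def load(f): return dict(np.load('pics/'+f+'.npz'))
def ray(c,u,v,z):
    f=c['frame'].shape[0]/2/np.tan(np.radians(float(c['vertical_fov'])/2))
    d=c['R'].T@np.array([(u-c['cx'])/f,(v-c['cy'])/f,1]); o=-c['R'].T@c['t']
    return o+d*(z-o[2])/d[2]
def proj(c,X):
    f=c['frame'].shape[0]/2/np.tan(np.radians(float(c['vertical_fov'])/2))
    p=c['R']@np.array(X)+c['t']; return c['cx']+f*p[0]/p[2],c['cy']+f*p[1]/p[2]
def crop(f,u0,v0,u1,v1,k,out):
    im=cv2.imread('pics/'+f+'.png')[v0:v1,u0:u1]; cv2.imwrite('pics/'+out+'.png',cv2.resize(im,None,fx=k,fy=k,interpolation=cv2.INTER_CUBIC))
E
python3 - <<'E'
from h import *
a=snap('top','top0');b=snap('scene','sc0')
cv2.imwrite('pics/a.png',a['frame'][:,:,::-1])
for c in(a,b):print(c['vertical_fov'],c['cx'],c['cy'],-c['R'].T@c['t'],c['R'])
print(robot.read_state(),robot.tips_ahead)
E
```

```text
pics
52.49402506061517 253.3337159617502 196.2827145415344 [ 0.31368815 -0.01731951  1.23330863] [[-0.01012049 -0.99991667 -0.00801413]
 [-0.98641913  0.01129717 -0.16385869]
 [ 0.16393557  0.00624696 -0.98645127]]
45.54094654139173 257.784019711224 202.2770274016282 [1.56326731 0.28161343 0.87897094] [[-0.26434008  0.96425665 -0.01826007]
 [ 0.58056726  0.14398026 -0.8013809 ]
 [-0.77010777 -0.22243829 -0.5978756 ]]
{'t': 0.1, 'q': array([ 1.22661078e+00,  1.31081935e-01,  1.48912660e+00,  5.26456105e-06,
        1.52301249e+00, -8.53849889e-02]), 'dq': array([ 0.00166779, -0.0030494 , -0.00410074,  0.00125475,  0.00051469,
       -0.00029371]), 'joint_torque': array([ 1.01384794e-03, -5.61332738e+01, -4.93100345e+01,  7.69976573e-02,
        2.88382347e-02, -9.11926304e-05]), 'tool_pos': array([0.15336564, 0.57959468, 0.24271858]), 'orientation': array([-4.05344234e-01, -3.11497695e+00,  2.49702776e-03]), 'force': array([-0.16480255,  0.68234898, -0.9598903 ]), 'wrist_torque': array([ 0.0217978 , -0.00889064, -0.00134036]), 'gripper_force': 0.0, 'opening': 0.09292878416136509} 0.025
```

View pics/top0.png

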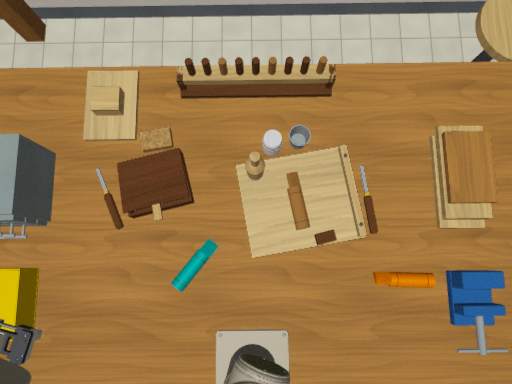

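View pics/sc0.png

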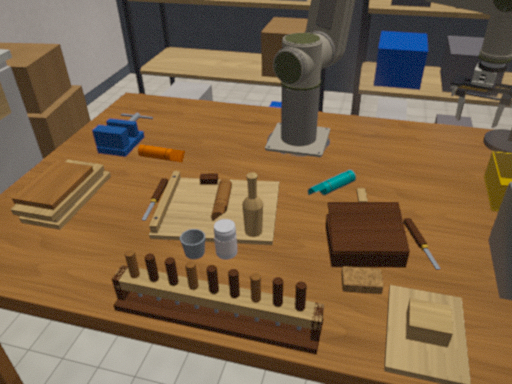

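The top view shows the board at (302,200), the stop on its right at (355,195), the brown rail at (298,200), the mallet at (256,165), the offcut at (326,237), and the case at (155,182) with its tab at (157,211). There are three rail-shaped items: brown (298,200), turquoise (195,265) and orange (405,280). The brown one on the board fits the description. I'll confirm it in an enlarged crop.

```bash
python3 - <<'E'
from h import *
crop('top0',230,140,380,260,5,'c1')
im=cv2.imread('pics/top0.png')[140:225,110:200]; a=cv2.resize(im,None,fx=5,fy=5,interpolation=cv2.INTER_CUBIC)
im=cv2.imread('pics/sc0.png')[170:245,195:260]; b=cv2.resize(im,None,fx=5,fy=5,interpolation=cv2.INTER_CUBIC)
o=np.zeros((425,790,3),np.uint8);o[:425,:450]=a;o[:375,455:780]=b;cv2.imwrite('pics/c2.png',o)
E
```

```text
(no output)
```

View pics/c1.png

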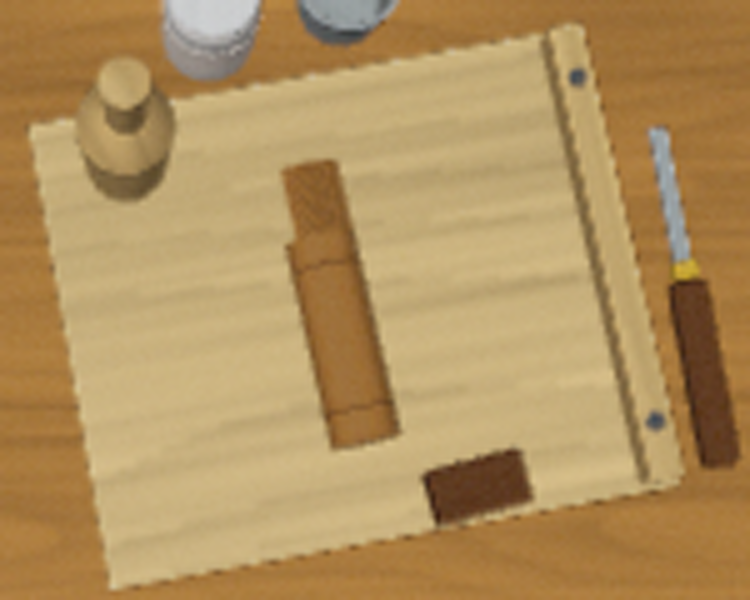

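View pics/c2.png

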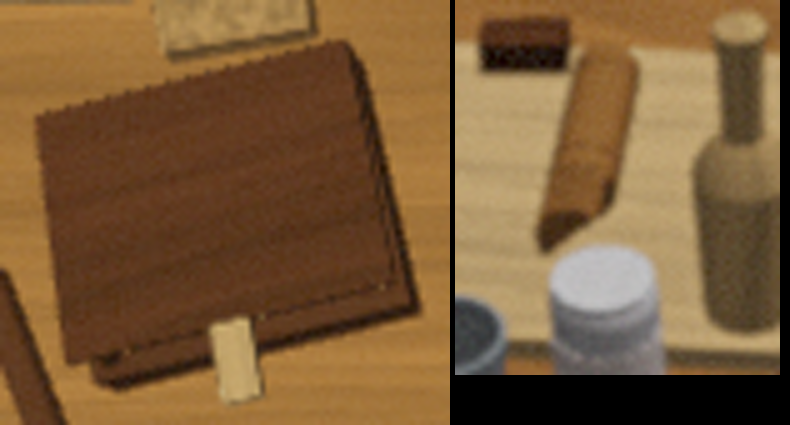

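The crops confirm it: the brown rail has its cut half at the far end (crop1 310,195), with the flat tilted up and toward +y. The case lid is closed with its tab at crop2 (237,360). Next I compute the poses.

```bash
cat >> h.py <<'E'
def yawof(rv): 
    from scipy.spatial.transform import Rotation as R
    M=R.from_rotvec(rv).as_matrix(); return M
E
python3 - <<'E'
from h import *
c=load('top0')
P=[ray(c,230+u/5,140+v/5,.018)[:2] for u,v in [(30,128),(575,25),(682,487),(110,588)]]
P=np.array(P);print('board',P, P.mean(0),[np.linalg.norm(P[i]-P[i-1]) for i in range(4)])
# model corners: (+150,+180),(+150,-180),(-150,-180),(-150,180)
def fit(M,P):
    a=M-M.mean(0);b=P-P.mean(0);th=np.arctan2((a[:,0]*b[:,1]-a[:,1]*b[:,0]).sum(),(a*b).sum())
    R=np.array([[np.cos(th),-np.sin(th)],[np.sin(th),np.cos(th)]]);return P.mean(0)-R@M.mean(0),th,R
M=np.array([[.15,.18],[.15,-.18],[-.15,-.18],[-.15,.18]])
o,th,R=fit(M,P);print('board',o,np.degrees(th),np.linalg.norm(P-(o+M@R.T),axis=1))
P=np.array([ray(c,230+u/5,140+v/5,.048)[:2] for u,v in [(547,40),(645,480)]])
print('stop inner edge board',(P-o)@R)
P=np.array([ray(c,110+u/5,140+v/5,.061)[:2] for u,v in [(38,115),(345,40),(390,290),(68,360)]])
print([np.linalg.norm(P[i]-P[i-1]) for i in range(4)])
M=np.array([[.085,.10],[.085,-.10],[-.085,-.10],[-.085,.10]])
oc,tc,Rc=fit(M,P);print('case',oc,np.degrees(tc),np.linalg.norm(P-(oc+M@Rc.T),axis=1))
for uv in[(229,319),(237,360),(243,400)]:
  p=ray(c,110+uv[0]/5,140+uv[1]/5,.062);print('tab',p,(p[:2]-oc)@Rc)
for n,uv in dict(cutL=(283,170),cutR=(337,160),shL=(290,245),shR=(350,235),endL=(333,447),endR=(398,433)).items():
  p=ray(c,230+uv[0]/5,140+uv[1]/5,.040);print(n,(p[:2]-o)@R)
for n,uv in dict(mal=(130,190),off0=(425,480),off1=(520,450),off2=(532,497)).items():
  p=ray(c,230+uv[0]/5,140+uv[1]/5,.03);print(n,(p[:2]-o)@R)
print(yawof(robot.read_state()['orientation']).round(3))
np.savez('poses.npz',o=o,th=th,oc=oc,tc=tc)
E
```

```text
board [[ 0.61603844  0.04495587]
 [ 0.68008819 -0.30724648]
 [ 0.38234455 -0.35905788]
 [ 0.32405939 -0.00357135]] [ 0.50063264 -0.15622996] [np.float64(0.29598421103419115), np.float64(0.35797886412743923), np.float64(0.3022179583250037), np.float64(0.36023302591075373)]
board [ 0.50063264 -0.15622996] 9.745505747940275 [0.00253535 0.00152165 0.00092233 0.00184809]
stop inner edge board [[ 0.13724184 -0.15122104]
 [-0.14302067 -0.15024014]]
[np.float64(0.1555952474979516), np.float64(0.19536327357780156), np.float64(0.16142208841584008), np.float64(0.19950929911519902)]
case [0.56302098 0.30141167] 11.697972181941344 [0.00997826 0.00261539 0.00640757 0.00583019]
tab [0.48853798 0.28739316 0.062     ] [-0.07577829  0.00137428]
tab [0.46332434 0.28174752 0.062     ] [-0.1016129   0.00095803]
tab [0.43890789 0.27737166 0.062     ] [-0.12640944  0.00162356]
cutL [0.08682204 0.02718419]
cutR [ 0.08699411 -0.00734467]
shL [0.03912292 0.03212571]
shR [ 0.03858863 -0.0058516 ]
endL [-0.08899821  0.03059471]
endR [-0.08774815 -0.01023721]
mal [0.09369015 0.12344319]
off0 [-0.11847262 -0.02219875]
off1 [-0.11093308 -0.08352915]
off2 [-0.14046046 -0.08463513]
[[-0.967  0.256 -0.001]
 [ 0.256  0.967 -0.002]
 [ 0.    -0.002 -1.   ]]
```

Emit:
apply_moves(delta_pos=[[-4.6, -2.6, 0], [-4.6, -2.6, 0], [-4.6, -2.6, 0], [-4.6, -2.6, 0], [-4.6, -2.6, 0], [-4.6, -2.6, 0], [-4.6, -2.6, 0], [-4.6, -2.6, 0]], twist=[0, 0, 0, 0, 0, 0, 0, 0], gripper=6)

```text
t: 1.1
tool_pos: [0.4569, 0.2833, 0.2433]
orientation: [-0.405, -3.115, 0.0]
force: [-0.6, 0.5, 0.3]
opening: 0.06
gripper_force: 0.0
```

Emit:
apply_moves(delta_pos=[[0, 0, 0], [0, 0, 0], [0, 0, 0], [0, 0, 0]], twist=[-0.155, -0.155, -0.153, 0])

```text
t: 1.6
tool_pos: [0.4558, 0.2846, 0.2432]
orientation: [0.318, -3.125, 0.0]
force: [-0.4, 0.4, -0.3]
opening: 0.06
gripper_force: 0.0
```

```bash
python3 - <<'E'
from h import *
c=snap('wrist','w1');s=robot.read_state();print(s['t'],s['tool_pos'],yawof(s['orientation']).round(3).tolist(),-c['R'].T@c['t'],c['vertical_fov'])
o=cv2.resize(cv2.imread('pics/w1.png'),None,fx=1.5,fy=1.5);cv2.imwrite('pics/w1b.png',o)
E
```

```text
1.65 [0.45586852 0.2846604  0.24322913] [[-0.98, -0.199, -0.001], [-0.199, 0.98, -0.0], [0.001, -0.0, -1.0]] [0.37304631 0.26705834 0.38374708] 60.166325084354995
```

View pics/w1b.png

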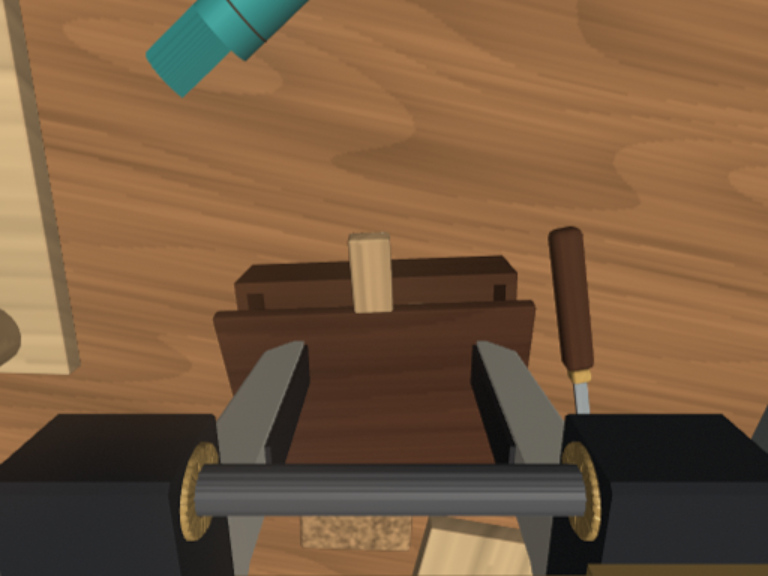

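The wrist view shows the lid already partly open, with a gap to the case rim. The tab tip is at (368,234), the tab root at (373,312), and the lid front corners at (215,314) and (535,303). I'll fit the case pose and lid angle together.

```bash
cat > fit.py <<'E'
from h import *
from scipy.optimize import least_squares
w=load('w1');t=load('top0')
def pt(p,k):
    x,y,yaw,a=p; kind,d,l,h=k
    if kind=='L': lx=.085-d*np.cos(a)+h*np.sin(a)*1; z=.051+d*np.sin(a)+h*np.cos(a)
    else: lx,z=d,h
    return np.array([x+lx*np.cos(yaw)-l*np.sin(yaw),y+lx*np.sin(yaw)+l*np.cos(yaw),z])
obs=[(w,1.5,0,0,(349,234),('L',.22,-.012,.011)),(w,1.5,0,0,(389,233),('L',.22,.012,.011)),
(w,1.5,0,0,(354,312),('L',.17,-.012,.011)),(w,1.5,0,0,(393,311),('L',.17,.012,.011)),
(w,1.5,0,0,(215,314),('L',.17,-.1,.010)),(w,1.5,0,0,(535,303),('L',.17,.1,.010)),
(w,1.5,0,0,(254,267),('C',-.085,-.1,0)),(w,1.5,0,0,(500,257),('C',-.085,.1,0)),
(t,5,110,140,(38,115),('L',0.0,.1,.010)),(t,5,110,140,(345,40),('L',0.0,-.1,.010)),
(t,5,110,140,(390,290),('L',.17,-.1,.01)),(t,5,110,140,(68,360),('L',.17,.1,.01)),
(t,5,110,140,(237,400),('L',.22,0,.011)),]
def res(p): 
    r=[]
    for c,k,u0,v0,(u,v),m in obs:
        q=proj(c,pt(p,m)); r+=[q[0]-u0-u/k,q[1]-v0-v/k]
    return np.array(r)
s=least_squares(res,[.56,.3,.2,.1],loss='soft_l1');print(s.x,np.degrees(s.x[2:]));print(res(s.x).reshape(-1,2).round(1).tolist())
p=s.x; np.savez('case.npz',p=p)
for a in [p[3]]+list(np.radians([30,40,50,60])): q=p.copy();q[3]=a;print(np.degrees(a),pt(q,('L',.2,0,.005)))
print('ax',np.cos(p[2]),np.sin(p[2]))
E
python3 fit.py
```

```text
[0.56076264 0.29856927 0.23962931 0.19031904] [13.72974811 10.90447801]
[[-0.3, 1.3], [0.8, 1.0], [0.3, -1.4], [-0.0, -1.6], [-0.4, -0.2], [-0.5, -0.0], [-1.0, -0.9], [1.5, -0.0], [-1.8, -1.0], [-0.4, -1.5], [0.6, -2.2], [-0.9, 0.4], [0.9, -0.3]]
10.904478011516376 [0.45347551 0.27235646 0.09374416]
29.999999999999996 [0.47750649 0.2782278  0.15533013]
40.0 [0.49762485 0.2831432  0.18338774]
50.0 [0.52217051 0.28914029 0.20742283]
59.99999999999999 [0.55039765 0.29603685 0.22670508]
ax 0.9714260221002499 0.23734254483021983
```

Emit:
apply_moves(delta_pos=[[0.48, -1.16, 0], [0, 0, 4.5], [0, 0, 4.5], [0, 0, 4.0], [0, 0, 1.3], [0, 0, 0]], twist=[-0.039, 0, 0, 0, 0, 0], gripper=6)

```text
t: 2.4
tool_pos: [0.4533, 0.2724, 0.1004]
orientation: [0.379, -3.117, 0.001]
force: [-0.5, 0.3, 0.2]
opening: 0.0601
gripper_force: 0.0
```

Emit:
apply_moves(delta_pos=[[0, 0, 0], [0, 0, 0], [0, 0, 0], [0, 0, 0], [0, 0, 0], [0, 0, 0]], twist=[0, 0, 0, 0, 0, 0], gripper=1.5, squeeze=30)

```text
t: 3.15
tool_pos: [0.4539, 0.2726, 0.1009]
orientation: [-0.381, 3.118, 0.0]
force: [0.1, 0.6, 2.5]
opening: 0.024
gripper_force: 30.0
```

```bash
python3 - <<'E'
from h import *
c=snap('wrist','w2');s=robot.read_state();print(s['t'],s['tool_pos'],yawof(s['orientation']).round(3).tolist(),s['force'],s['opening'],s['gripper_force'])
E
```

```text
3.2 [0.45386066 0.27258174 0.10090411] [[-0.971, -0.241, 0.0], [-0.241, 0.971, 0.0], [-0.0, 0.0, -1.0]] [0.69182968 0.32254887 1.50031838] 0.023632374154063246 30.0003120303154
```

View pics/w2.png

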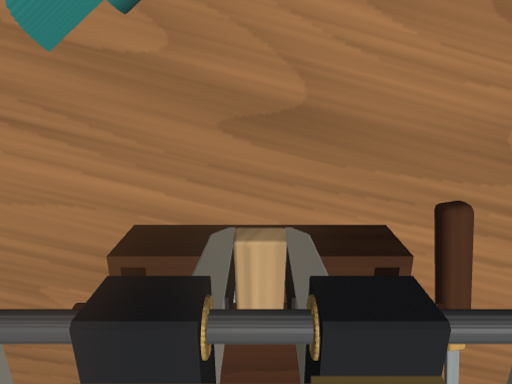

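The tab sits squarely between the pads, at (260,265) in the wrist view. I'll swing the lid up along its arc to about 60°.

Emit:
apply_moves(delta_pos=[[-0.46, 0, -1.72], [-0.59, 0, -1.64], [-0.74, 0, -1.58], [-0.87, 0, -1.51], [-1.0, 0, -1.43], [-1.12, 0, -1.34], [-1.23, 0, -1.24], [-1.34, 0, -1.12]], twist=[0, 0, 0, 0, 0, 0, 0, 0])

```text
t: 4.2
tool_pos: [0.5238, 0.2899, 0.214]
orientation: [0.381, -3.113, 0.002]
force: [1.8, 1.5, -12.0]
opening: 0.0236
gripper_force: 30.0
```

Emit:
apply_moves(delta_pos=[[-1.43, 0, -1.0], [-1.2, 0, -0.71], [0, 0, 0], [0, 0, 0]], twist=[0, 0, 0, 0])

```text
t: 4.7
tool_pos: [0.5504, 0.2964, 0.2317]
orientation: [0.381, -3.117, 0.0]
force: [6.3, 3.8, -12.0]
opening: 0.0235
gripper_force: 30.0
```

```bash
python3 - <<'E'
from h import *
c=snap('scene','s3');s=robot.read_state();print(s['t'],s['tool_pos'],s['force'])
c=snap('wrist','w3')
a=cv2.imread('pics/s3.png')[120:290,280:460];b=cv2.imread('pics/w3.png')
o=np.zeros((510,800,3),np.uint8);a=cv2.resize(a,None,fx=2.2,fy=2.2);o[:a.shape[0],:a.shape[1]]=a;b=cv2.resize(b,None,fx=.78,fy=.78);o[:b.shape[0],400:400+b.shape[1]]=b[:, :400];cv2.imwrite('pics/c3.png',o)
E
```

```text
4.75 [0.55034792 0.29646334 0.23165065] [  6.93630862   3.96387355 -12.31313734]
```

View pics/c3.png

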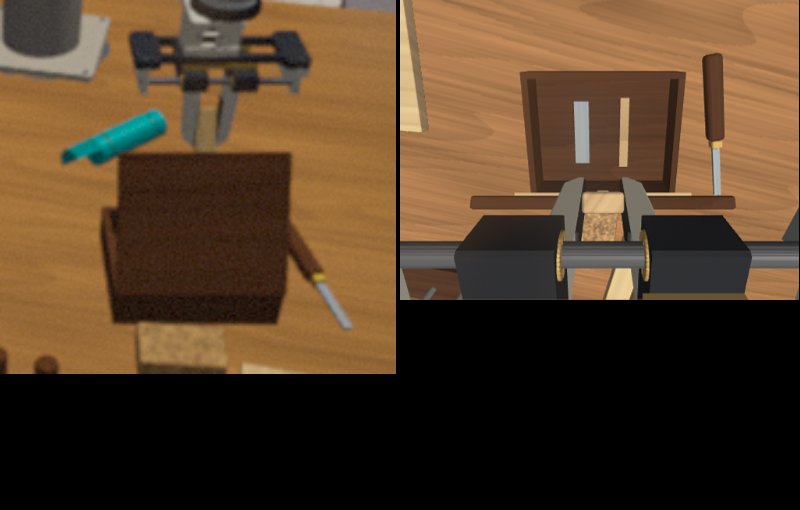

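```bash
python3 - <<'E' | grep -v '^ax'
exec(open('fit.py').read().split("obs=[")[0])
p0=np.load('case.npz')['p']
s=load('s3');w3=load('w3')
obs=[(s,2.2,280,120,(118,153),('L',.17,-.1,.008)),(s,2.2,280,120,(290,153),('L',.17,.1,.008)),
(s,2.2,280,120,(115,323),('C',.085,-.1,0)),(s,2.2,280,120,(278,323),('C',.085,.1,0)),
(w3,.78,0,0,(121,72),('C',-.085,-.1,.05)),(w3,.78,0,0,(286,72),('C',-.085,.1,.05)),
(w3,.78,0,0,(71,202),('L',.17,-.1,.005)),(w3,.78,0,0,(335,202),('L',.17,.1,.005))]
def res(p):
    r=[]
    for c,k,u0,v0,(u,v),m in obs:
        q=proj(c,pt(p,m)); r+=[q[0]-u0-u/k,q[1]-v0-v/k]
    return np.array(r)
f=least_squares(res,[p0[0],p0[1],p0[2],1.0]);print(f.x,np.degrees(f.x[2:]));print(res(f.x).reshape(-1,2).round(1).tolist())
g=least_squares(lambda a:res([*p0[:3],a[0]]),[1.0]);print(np.degrees(g.x))
q=np.array([.5503,.2965,.2257])
for P in (p0,f.x):
  for d in(.197,.2,.203): print(np.degrees(least_squares(lambda a:pt([*P[:3],a[0]],('L',d,0,.005))-q,[1.]).x),end=' ')
E
```

```text
[0.56009036 0.29895594 0.24330389 1.04225057] [13.94028629 59.71655873]
[[-0.0, -0.4], [0.6, -0.4], [-1.6, 0.7], [-0.5, 1.0], [-1.6, 0.7], [0.6, 0.8], [-1.5, -0.3], [2.5, -0.1]]
[59.55791727]
[59.84374877] [59.86554479] [59.88670006] [59.98552533] [60.00732195] [60.02847739]
```

The fit puts the lid at 59.6–60.0°. I'll release it, back off and go to the rail.

Emit:
apply_moves(delta_pos=[[0, 0, 0], [0, 0, 0], [0, 0, 0], [0, 0, -2], [0, 0, -3], [0, 0, -3], [0, 0, 0]], twist=[0, 0, 0, 0, 0, 0, 0], gripper=5)

```text
t: 5.68
tool_pos: [0.552, 0.2972, 0.3189]
orientation: [-0.38, 3.111, 0.003]
force: [-0.3, 0.4, 0.9]
opening: 0.0501
gripper_force: 0.0
```

Emit:
apply_moves(delta_pos=[[2.25, -5.2, 0], [2.25, -5.2, 0], [2.25, -5.2, 0], [2.25, -5.2, 0], [2.25, -5.2, 0], [2.25, -5.2, 0], [2.25, -5.2, 0], [2.25, -5.2, 0]], twist=[0, 0, 0, 0, 0, 0, 0, 0.07], gripper=7)

```text
t: 6.68
tool_pos: [0.4752, -0.1522, 0.3134]
orientation: [-0.27, 3.13, 0.0]
force: [1.4, 0.1, -0.5]
opening: 0.0699
gripper_force: 0.0
```

```bash
python3 - <<'E'
from h import *
s=robot.read_state()
c=snap('wrist','w4');s=robot.read_state();print(s['t'],s['tool_pos'],yawof(s['orientation']).round(3).tolist(),-c['R'].T@c['t'])
snap('top','t4');snap('scene','s4')
a=cv2.imread('pics/t4.png')[140:225,110:200];a=cv2.resize(a,None,fx=2,fy=2)
o=np.zeros((600,800,3),np.uint8);b=cv2.resize(cv2.imread('pics/w4.png'),None,fx=1.56,fy=1.56)[:599,:799];o[:b.shape[0],:b.shape[1]]=b
cv2.imwrite('pics/c4.png',o)
E
```

```text
6.725 [ 0.4738113  -0.15824087  0.31310169] [[-0.987, -0.163, -0.001], [-0.163, 0.987, -0.004], [0.002, -0.003, -1.0]] [ 0.39182987 -0.16726437  0.45384135]
```

View pics/c4.png

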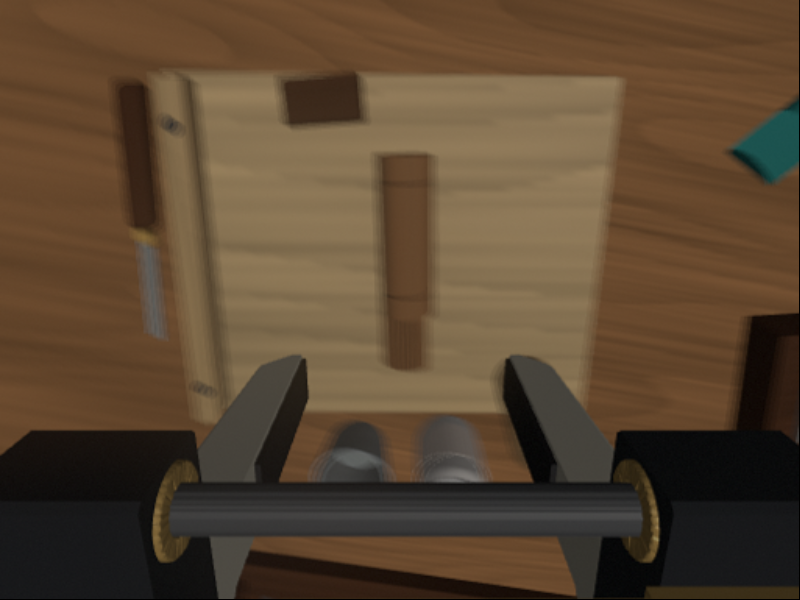

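The rail, offcut and stop are in view, and the notch is on the rail's right (+y) side at (427,340), but the picture is blurred by motion. I'll settle and measure edges numerically.

Emit:
apply_moves(delta_pos=[[0, 0, 0], [0, 0, 0]], twist=[0, 0])

```text
t: 7.08
tool_pos: [0.4763, -0.1493, 0.3135]
orientation: [0.275, -3.129, -0.001]
force: [-0.6, 0.7, 0.1]
opening: 0.07
gripper_force: 0.0
```

```bash
cat > rail.py <<'E'
from h import *
from scipy.optimize import least_squares
P=np.load('poses.npz');o=P['o'];th=float(P['th']);R=np.array([[np.cos(th),-np.sin(th)],[np.sin(th),np.cos(th)]])
def bp(x,y,z): return [*(o+R@[x,y]),z+.018]   # board xy, z above board top
def hull(c,pts): return cv2.convexHull(np.array([proj(c,q) for q in pts],np.float32))
def sil(c,x0,y0,psi,al,k=4):
    im=np.zeros((384*k,512*k),np.uint8)
    a=np.linspace(0,2*np.pi,60)
    def tr(x,yy,zz): return bp(x0+x*np.cos(psi)-yy*np.sin(psi), y0+x*np.sin(psi)+yy*np.cos(psi), .022+zz)
    rd=[tr(x,.022*np.cos(t),.022*np.sin(t)) for x in(-.065,.065) for t in a]
    # remaining half: n=(sin al,cos al) in (y,z), p.n<0
    b=np.linspace(np.pi/2+ (np.pi/2-al),np.pi/2+(np.pi/2-al)+np.pi,40)  # angles of points with p.n<=0
    b=(np.pi/2-al)+np.linspace(np.pi/2,3*np.pi/2,40)
    hf=[tr(x,.022*np.cos(t),.022*np.sin(t)) for x in(.065,.11) for t in b]
    for pts in(rd,hf): cv2.fillConvexPoly(im,np.round(hull(c,pts)*k+k/2-.5).astype(np.int32),255)
    return cv2.resize(im,(512,384),interpolation=cv2.INTER_AREA).astype(float)/255
def mask(c,box):
    f=cv2.GaussianBlur(c['frame'],(3,3),0).astype(float); return f
E
python3 - <<'E'
from rail import *
for n in('wrist','top'): snap(n,n[0]+'5')
s=robot.read_state();print(s['t'],s['tool_pos'],s['q'])
c=load('w5')
for x in(-.06,0,.04,.07,.08,.1):
    u,v=proj(c,bp(-.03+x,.01,.03)); v=int(round(v)); print(x,round(u),v,[tuple(int(k) for k in c['frame'][v,int(u)+d]) for d in range(-24,25,4)])
E
```

```text
7.175 [ 0.4763558  -0.14940869  0.31353708] [-4.06751013e-01 -1.63229913e-01  1.65244778e+00  1.16350016e-04
  1.65236806e+00 -2.15303723e+00]
-0.06 260 97 [(144, 122, 89), (143, 121, 88), (145, 123, 90), (146, 124, 90), (148, 124, 91), (148, 126, 92), (140, 118, 86), (139, 118, 85), (140, 118, 86), (140, 118, 86), (139, 118, 86), (146, 125, 91), (145, 123, 90)]
0 259 148 [(140, 118, 85), (140, 118, 86), (145, 122, 89), (72, 52, 34), (86, 61, 39), (96, 67, 43), (101, 71, 45), (98, 71, 46), (100, 72, 47), (99, 70, 45), (96, 66, 43), (117, 96, 68), (141, 119, 86)]
0.04 259 179 [(143, 121, 88), (144, 121, 88), (143, 121, 88), (64, 46, 30), (82, 59, 38), (94, 66, 41), (100, 70, 44), (97, 69, 45), (100, 70, 46), (99, 71, 45), (96, 67, 43), (111, 91, 64), (134, 112, 82)]
0.07 259 201 [(129, 109, 79), (129, 108, 78), (128, 108, 78), (65, 49, 32), (80, 57, 36), (94, 65, 41), (98, 69, 44), (97, 70, 45), (100, 71, 47), (99, 70, 45), (96, 67, 43), (113, 94, 67), (127, 107, 77)]
0.08 259 208 [(133, 112, 80), (133, 112, 80), (133, 113, 81), (87, 65, 43), (80, 57, 37), (81, 57, 37), (82, 58, 37), (85, 60, 38), (86, 60, 38), (91, 64, 42), (107, 77, 51), (136, 116, 84), (134, 114, 81)]
0.1 259 222 [(138, 117, 84), (138, 117, 86), (138, 117, 84), (141, 120, 87), (80, 56, 36), (87, 61, 39), (84, 59, 39), (81, 57, 36), (80, 56, 37), (88, 62, 40), (88, 62, 39), (129, 109, 79), (130, 110, 79)]
```

```bash
cat >> rail.py <<'E'
from scipy.optimize import minimize
def soft(c,x0,y0):
    f=cv2.GaussianBlur(c['frame'].astype(float),(0,0),.6); r=f[:,:,2]/(f[:,:,0]+1)
    m=np.clip((.62-r)/(.62-.46),0,1)
    roi=np.zeros(m.shape,np.uint8)
    q=np.array([proj(c,bp(x0+a,y0+b,.02)) for a,b in((-.085,-.04),(-.085,.04),(.13,.04),(.13,-.04))],np.int32)
    cv2.fillConvexPoly(roi,q,1); return m,roi>0
def fitrail(names,x0,y0,als,free=True):
    D=[]
    for n in names:
        c=load(n); D.append((c,*soft(c,x0,y0)))
    def cost(p):
        return sum(np.abs(sil(c,p[0],p[1],p[2]/5,p[3]*10)-m)[r].sum() for c,m,r in D)
    best=[]
    for al in np.radians(als):
        s=minimize(cost,[x0,y0,0,al/10],method='Nelder-Mead',options=dict(initial_simplex=[[x0,y0,0,al/10],[x0+.006,y0,0,al/10],[x0,y0+.006,0,al/10],[x0,y0,.2,al/10],[x0,y0,0,al/10+.02]],maxiter=150))
        best.append((s.fun,[*s.x[:2].round(4)],round(np.degrees(s.x[2]/5),1),round(np.degrees(s.x[3]*10),1)))
    best.sort(key=lambda b:b[0]); return best
E
python3 - <<'E'
from rail import *
for n in('w5','top0'):
    for b in fitrail([n],-.025,.010,(20,45,70,-40,110,180)):print(n,b)
# stop inner face in wrist view: intensity along board y at x=0 , z=.03
c=load('w5')
for x in(-.1,0.05):
    ys=np.arange(-.18,-.135,.002); print(x,[int(c['frame'][int(round(v)),int(round(u)),0]) for u,v in (proj(c,bp(x,y,.03)) for y in ys)])
E
```

```text
w5 (np.float64(542.3722117776449), [np.float64(-0.0225), np.float64(0.0128)], np.float64(2.0), np.float64(133.2))
w5 (np.float64(619.875159516735), [np.float64(-0.0229), np.float64(0.0128)], np.float64(1.5), np.float64(182.2))
w5 (np.float64(658.5005868273314), [np.float64(-0.0219), np.float64(0.0132)], np.float64(1.4), np.float64(36.4))
w5 (np.float64(697.2627655835125), [np.float64(-0.0219), np.float64(0.0126)], np.float64(1.6), np.float64(20.9))
w5 (np.float64(708.8039768778785), [np.float64(-0.022), np.float64(0.0129)], np.float64(1.9), np.float64(54.6))
w5 (np.float64(758.0068467587273), [np.float64(-0.0216), np.float64(0.0125)], np.float64(-0.1), np.float64(-30.0))
top0 (np.float64(43.719974028438216), [np.float64(-0.0231), np.float64(0.013)], np.float64(1.3), np.float64(140.8))
top0 (np.float64(52.64153136205617), [np.float64(-0.0224), np.float64(0.0128)], np.float64(1.5), np.float64(53.7))
top0 (np.float64(53.36220020257957), [np.float64(-0.0224), np.float64(0.013)], np.float64(1.3), np.float64(52.3))
top0 (np.float64(67.22098866652544), [np.float64(-0.023), np.float64(0.0129)], np.float64(1.2), np.float64(179.9))
top0 (np.float64(72.55063131090392), [np.float64(-0.0218), np.float64(0.0129)], np.float64(1.3), np.float64(25.6))
top0 (np.float64(83.47647333992404), [np.float64(-0.0221), np.float64(0.0123)], np.float64(0.6), np.float64(-19.4))
-0.1 [36, 41, 108, 100, 126, 126, 128, 121, 123, 130, 138, 139, 132, 130, 86, 80, 77, 82, 79, 94, 135, 133, 133]
0.05 [105, 105, 105, 100, 138, 137, 129, 120, 123, 129, 132, 131, 125, 122, 112, 81, 79, 82, 77, 95, 124, 123, 124]
```

```bash
python3 - <<'E'
from h import *
w=cv2.imread('pics/w5.png')[170:245,225:290];s=cv2.imread('pics/sc0.png')[172:228,205:240]
w=cv2.resize(w,None,fx=7,fy=7,interpolation=cv2.INTER_CUBIC);s=cv2.resize(s,None,fx=9.5,fy=9.5,interpolation=cv2.INTER_CUBIC)
o=np.zeros((540,800,3),np.uint8);o[:w.shape[0],:w.shape[1]]=w;o[:s.shape[0],460:460+s.shape[1]]=s
o=np.clip(o.astype(float)*1.5,0,255).astype(np.uint8);cv2.imwrite('pics/c5.png',o);print(w.shape,s.shape)
E
```

```text
(525, 455, 3) (532, 332, 3)
```

View pics/c5.png

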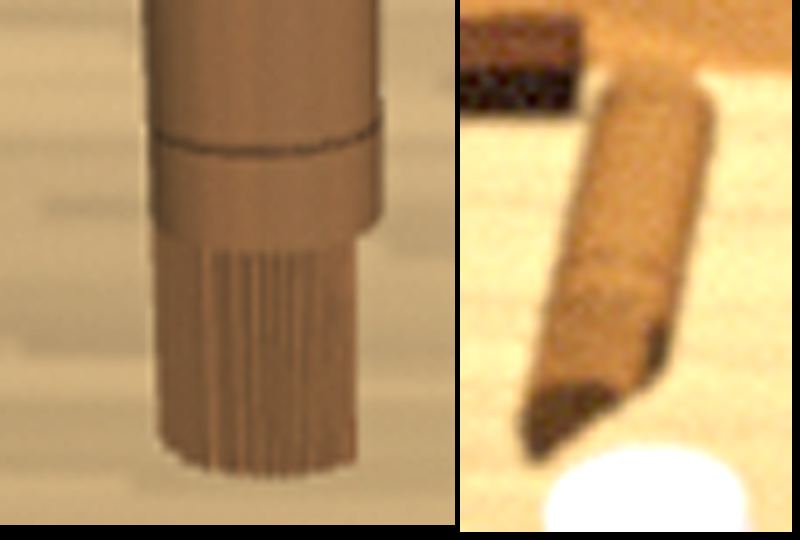

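The enlarged crop settles it. The cut end shows its round, reeded upper side, and its dark end face (580,420) has a straight edge on the lower right, so the flat faces down and toward +y at α≈137° from up. Silhouette fits give 133–141°. Rolling toward the stop needs about 53 mm, against about 143 mm available, so I grip and drag it about 90 mm first.

Emit:
apply_moves(delta_pos=[[-0.82, 0.24, 0], [0, 0, 5], [0, 0, 5], [0, 0, 5], [0, 0, 5], [0, 0, 4], [0, 0, 2.65], [0, 0, 0]], twist=[-0.025, 0, 0, 0, 0, 0, 0, 0], gripper=7)

```text
t: 8.18
tool_pos: [0.4836, -0.146, 0.0458]
orientation: [0.313, -3.124, -0.001]
force: [-0.4, 0.6, -0.6]
opening: 0.0702
gripper_force: 0.0
```

Emit:
apply_moves(delta_pos=[[0, 0, 0], [0, 0, 0], [0, 0, 0], [0, 0, 0], [0, 0, 0], [0, 0, 0], [0, 0, 0]], twist=[0, 0, 0, 0, 0, 0, 0], gripper=3.5, squeeze=12)

```text
t: 9.05
tool_pos: [0.484, -0.1469, 0.0474]
orientation: [-0.311, 3.126, -0.0]
force: [-0.7, 2.2, 5.9]
opening: 0.0438
gripper_force: 12.0
```

```bash
python3 - <<'E'
from rail import *
s=robot.read_state();print(s['t'],s['tool_pos'],yawof(s['orientation']).round(3).tolist(),s['force'],s['opening'],s['gripper_force'])
print(R.T@(s['tool_pos'][:2]-o))
E
```

```text
9.05 [ 0.48401132 -0.14687924  0.04744929] [[-0.98, -0.197, 0.001], [-0.197, 0.98, -0.0], [-0.001, -0.0, -1.0]] [-0.68492225  2.21220276  5.88947456] 0.04382722159141397 12.000440508127213
[-0.01479866  0.01202931]
```

Emit:
apply_moves(delta_pos=[[0, -1.0, 0], [0, -1.3, 0], [0, -1.3, 0], [0, -1.3, 0], [0, -1.3, 0], [0, -1.3, 0], [0, -1.0, 0], [0, -0.5, 0]], twist=[0.03, 0, 0, 0, 0, 0, 0, 0])

```text
t: 10.05
tool_pos: [0.4993, -0.2356, 0.0474]
orientation: [-0.263, 3.13, 0.001]
force: [-1.5, 4.4, 7.4]
opening: 0.0436
gripper_force: 12.0
```

Emit:
apply_moves(delta_pos=[[0, 0, 0], [0, 0, 0], [0, 0, 0], [0, 0, 0], [0, 0, 0], [0, 0, 0]], twist=[0, 0, 0, 0, 0, 0], gripper=5.5)

```text
t: 10.8
tool_pos: [0.4991, -0.2355, 0.0471]
orientation: [-0.264, 3.13, -0.0]
force: [-0.4, -0.3, 0.2]
opening: 0.0547
gripper_force: 0.0
```

Emit:
apply_moves(delta_pos=[[0, 0, -3], [0, 0, -4], [0, 0, -5], [0, 0, -5], [0, 0, -5], [0, 0, -5], [0, 0, 0], [0, 0, 0]], twist=[0, 0, 0, 0, 0, 0, 0, 0])

```text
t: 11.8
tool_pos: [0.4989, -0.2355, 0.3165]
orientation: [0.264, -3.13, -0.0]
force: [-0.4, -0.1, 0.2]
opening: 0.055
gripper_force: 0.0
```

```bash
python3 - <<'E'
from rail import *
for n in('wrist','top'): snap(n,n[0]+'6')
s=robot.read_state();print(s['t'],s['tool_pos'],R.T@(s['tool_pos'][:2]-o))
for n in('w6','t6'):
    for b in fitrail([n],-.023,-.079,(120,145)):print(n,b)
E
```

```text
11.9 [ 0.49838847 -0.23514955  0.31496782] [-0.01557068 -0.07740085]
w6 (np.float64(527.6514912841707), [np.float64(-0.0235), np.float64(-0.073)], np.float64(-0.1), np.float64(145.2))
w6 (np.float64(535.4806416053611), [np.float64(-0.024), np.float64(-0.073)], np.float64(-0.2), np.float64(146.1))
t6 (np.float64(537.7099815796029), [np.float64(-0.0258), np.float64(-0.0732)], np.float64(1.8), np.float64(101.4))
t6 (np.float64(547.8400737816249), [np.float64(-0.029), np.float64(-0.072)], np.float64(4.6), np.float64(104.0))
```

The rail sits at y≈-73 mm with α≈145°. On release it rolled back about 3.5 mm, which matches the rise in angle. It needs 55.7 mm of roll and has 57 mm left. Next I turn the tool a quarter turn and push with both fingers.

Emit:
apply_moves(delta_pos=[[0, 0, 0], [0, 0, 0], [0, 0, 0], [0, 0, 0], [0, 0, 0], [0, 0, 0], [0, 0, 0], [0, 0, 0]], twist=[0.175, 0.175, 0.175, 0.175, 0.175, 0.175, 0.175, 0.175], gripper=5)

```text
t: 12.9
tool_pos: [0.4984, -0.2351, 0.3149]
orientation: [-1.82, -2.556, 0.0]
force: [-0.2, -0.7, -0.7]
opening: 0.05
gripper_force: 0.0
```

Emit:
apply_moves(delta_pos=[[0, 0, 0], [2.2, 0, 0], [2.2, 0, 0], [0, 0, 5], [0, 0, 5], [0, 0, 5], [0, 0, 3], [0, 0, 0]], twist=[0.171, 0, 0, 0, 0, 0, 0, 0])

```text
t: 13.9
tool_pos: [0.4894, -0.1898, 0.1341]
orientation: [-2.02, -2.398, 0.002]
force: [0.4, 0.1, 0.1]
opening: 0.0499
gripper_force: 0.0
```

```bash
python3 - <<'E'
from rail import *
s=robot.read_state();print(s['t'],s['tool_pos'],R.T@(s['tool_pos'][:2]-o),yawof(s['orientation']).round(3).tolist(),s['q'][5])
snap('wrist','w7');print(fitrail(['w7'],-.024,-.073,(140,150)))
E
```

```text
13.9 [ 0.48944309 -0.18978705  0.13411311] [-0.01670837 -0.03117876] [[-0.17, 0.985, -0.005], [0.985, 0.17, 0.003], [0.004, -0.005, -1.0]] -0.6385731726549769
[(np.float64(5635.2010166557775), [np.float64(-0.0231), np.float64(-0.073)], np.float64(1.1), np.float64(140.9)), (np.float64(5644.329968424729), [np.float64(-0.0233), np.float64(-0.0731)], np.float64(1.2), np.float64(141.3))]
```

Emit:
apply_moves(delta_pos=[[0, 0, 4], [0, 0, 3], [0, 0, 1.7], [0, 0, 0], [-0.4, 0, 0], [-0.4, 0, 0], [-0.4, 0, 0], [-0.4, 0, 0]], twist=[0, 0, 0, 0, 0, 0, 0, 0])

```text
t: 14.95
tool_pos: [0.4946, -0.2084, 0.0504]
orientation: [2.027, 2.399, 0.0]
force: [0.1, 0.1, -0.3]
opening: 0.0502
gripper_force: 0.0
```

Emit:
apply_moves(delta_pos=[[-0.4, 0, 0], [-0.4, 0, 0], [-0.4, 0, 0], [-0.4, 0, 0], [-0.4, 0, 0], [-0.4, 0, 0], [-0.4, 0, 0], [-0.4, 0, 0]], twist=[0, 0, 0, 0, 0, 0, 0, 0])

```text
t: 15.95
tool_pos: [0.4998, -0.2397, 0.05]
orientation: [-2.027, -2.4, -0.0]
force: [0.6, 0.0, 0.2]
opening: 0.0498
gripper_force: 0.0
```

```bash
python3 - <<'E'
from rail import *
s=robot.read_state();p=R.T@(s['tool_pos'][:2]-o);print(s['t'],s['tool_pos'],p,s['force'])
snap('top','t8');snap('wrist','w8');y=p[1]-.0295
for n in('w8','t8'):print(fitrail([n],-.024,y,(100,60)))
E
```

```text
15.95 [ 0.49977061 -0.23972074  0.05002566] [-0.01498226 -0.08214004] [0.61729671 0.00273976 0.15682734]
[(np.float64(8959.891953605327), [np.float64(0.0063), np.float64(-0.1726)], np.float64(-6.7), np.float64(185.5)), (np.float64(9031.618811912618), [np.float64(0.0057), np.float64(-0.169)], np.float64(-0.7), np.float64(100.4))]
[(np.float64(39.66146537329362), [np.float64(0.0585), np.float64(-0.198)], np.float64(-16.4), np.float64(174.3)), (np.float64(729.5936064413804), [np.float64(-0.0179), np.float64(-0.1064)], np.float64(-1.6), np.float64(102.5))]
```

Emit:
apply_moves(delta_pos=[[-0.4, 0, 0], [-0.4, 0, 0], [-0.3, 0, 0], [-0.3, 0, 0], [-0.2, 0, 0], [-0.1, 0, 0], [0, 0, 0]], twist=[0, 0, 0, 0, 0, 0, 0])

```text
t: 16.92
tool_pos: [0.5025, -0.256, 0.05]
orientation: [-2.027, -2.4, -0.0]
force: [-0.4, 1.6, 0.8]
opening: 0.0503
gripper_force: 0.8
```

Emit:
apply_moves(delta_pos=[[-0.1, 0, 0], [-0.1, 0, 0], [0, 0, 0]], twist=[0, 0, 0])

```text
t: 17.3
tool_pos: [0.5025, -0.2562, 0.0499]
orientation: [-2.024, -2.398, -0.002]
force: [-3.7, 11.2, 6.4]
opening: 0.0501
gripper_force: 5.4
```

Emit:
apply_moves(delta_pos=[[-0.1, 0, 0], [0, 0, 0]], twist=[0, 0])

```text
t: 17.55
tool_pos: [0.5025, -0.2563, 0.0498]
orientation: [-2.023, -2.397, -0.004]
force: [-3.4, 15.2, 9.6]
opening: 0.0502
gripper_force: 7.6
```

The rail is against the stop, with contact force rising. I back off, turn back and look.

Emit:
apply_moves(delta_pos=[[0.4, 0, 0], [0.6, 0, 0], [1, 0, 0], [2, 0, 0], [0, 0, -5], [0, 0, -5], [0, 0, -5], [0, 0, -5]], twist=[0, 0, 0, 0, 0, 0, 0, -0.173])

```text
t: 18.55
tool_pos: [0.496, -0.2185, 0.2516]
orientation: [1.808, 2.569, 0.0]
force: [1.3, 0.2, -0.3]
opening: 0.0499
gripper_force: 0.0
```

Emit:
apply_moves(delta_pos=[[0, 0, 0], [0, 0, 0], [0, 0, 0], [0, 0, 0], [0, 0, 0], [0, 0, 0], [0, 0, 0], [0, 0, 0]], twist=[-0.175, -0.175, -0.175, -0.175, -0.175, -0.175, -0.175, -0.173], gripper=0)

```text
t: 19.55
tool_pos: [0.4961, -0.2185, 0.2498]
orientation: [0.274, -3.129, -0.001]
force: [0.3, 0.9, 0.6]
opening: 0.0006
gripper_force: 0.0
```

Emit:
apply_moves(delta_pos=[[0, 0, 0], [0, 0, 0]], twist=[0, 0])

```text
t: 19.8
tool_pos: [0.4963, -0.2192, 0.2499]
orientation: [0.258, -3.131, -0.0]
force: [0.4, 0.4, -0.5]
opening: 0.0003
gripper_force: 0.0
```

```bash
python3 - <<'E'
from rail import *
s=robot.read_state();p=R.T@(s['tool_pos'][:2]-o);print(s['t'],s['tool_pos'],p,yawof(s['orientation']).round(3).tolist(),s['opening'])
snap('wrist','w9');snap('top','t9');snap('scene','s9')
def roi2(c): # rail region only, exclude stop
    return 0
for b in fitrail(['w9'],-.024,-.130,(-25,0,25,170)):print(b)
c=load('w9')
u0,v0=map(int,proj(c,bp(.06,-.130,.03)))
w=cv2.imread('pics/w9.png')[max(v0-45,0):v0+45,max(u0-30,0):u0+35];w=cv2.resize(w,None,fx=6,fy=6,interpolation=cv2.INTER_CUBIC)
s=cv2.imread('pics/s9.png')[165:225,160:205];s=cv2.resize(s,None,fx=9,fy=9,interpolation=cv2.INTER_CUBIC)
O=np.zeros((545,800,3),np.uint8);O[:w.shape[0],:w.shape[1]]=w;O[:s.shape[0],395:395+s.shape[1]]=s
cv2.imwrite('pics/c9.png',np.clip(O*1.4,0,255).astype(np.uint8));print(u0,v0)
E
```

```text
19.8 [ 0.4962943  -0.21915989  0.24994265] [-0.01492803 -0.06128745] [[-0.986, -0.164, -0.0], [-0.164, 0.986, 0.0], [0.0, 0.0, -1.0]] 0.0003367522029888018
(np.float64(1245.6925613403055), [np.float64(-0.0232), np.float64(-0.1306)], np.float64(0.0), np.float64(4.4))
(np.float64(1247.449549349691), [np.float64(-0.0232), np.float64(-0.1306)], np.float64(0.0), np.float64(5.0))
(np.float64(1284.968312738564), [np.float64(-0.0231), np.float64(-0.1306)], np.float64(0.2), np.float64(21.9))
(np.float64(1446.550520338922), [np.float64(-0.0233), np.float64(-0.1307)], np.float64(0.1), np.float64(185.1))
199 230
```

The silhouette fit gives α≈4–5° with the rail along the stop (yaw 0°, y −130.6 mm). I'll level it by gently pressing the closed fingertips on the flat.

Emit:
apply_moves(delta_pos=[[-4, -3.5, 0], [-3.9, -3.5, 0], [0, 0, 0], [0, 0, 5], [0, 0, 5], [0, 0, 5], [0, 0, 2.6], [0, 0, 0]], twist=[0, 0, 0, 0, 0, 0, 0, 0])

```text
t: 20.95
tool_pos: [0.5837, -0.2742, 0.0716]
orientation: [0.262, -3.126, -0.005]
force: [-0.0, -0.5, -0.8]
opening: 0.0006
gripper_force: 0.0
```

```bash
python3 - <<'E'
from rail import *
s=robot.read_state();p=R.T@(s['tool_pos'][:2]-o);print(s['t'],s['tool_pos'],p,s['force'])
E
```

```text
20.95 [ 0.58374041 -0.27416378  0.0715922 ] [ 0.06194555 -0.13029979] [-0.04062407 -0.54027005 -0.75006296]
```

Emit:
apply_moves(delta_pos=[[0, -0.1, 0.2], [0, 0, 0.2], [0, 0, 0.1], [0, 0, 0]], twist=[0, 0, 0, 0])

```text
t: 21.45
tool_pos: [0.5864, -0.2767, 0.0696]
orientation: [-0.264, 3.13, -0.001]
force: [-0.2, -0.1, 0.5]
opening: 0.0006
gripper_force: 0.0
```

Emit:
apply_moves(delta_pos=[[0, 0, 0.1], [0, 0, 0]], twist=[0, 0])

```text
t: 21.7
tool_pos: [0.5861, -0.2765, 0.0679]
orientation: [0.264, -3.13, -0.0]
force: [-0.1, 0.3, -0.5]
opening: 0.0006
gripper_force: 0.0
```

Emit:
apply_moves(delta_pos=[[0, 0, 0.1], [0, 0, 0]], twist=[0, 0])

```text
t: 21.95
tool_pos: [0.586, -0.2765, 0.0669]
orientation: [0.264, -3.13, -0.0]
force: [0.0, -0.0, -0.4]
opening: 0.0006
gripper_force: 0.0
```

Emit:
apply_moves(delta_pos=[[0, 0.15, 0], [0, 0, 0.1], [0, 0, 0]], twist=[0, 0, 0])

```text
t: 22.32
tool_pos: [0.5859, -0.275, 0.0659]
orientation: [0.264, -3.13, -0.0]
force: [0.0, -0.0, -0.1]
opening: 0.0005
gripper_force: 0.0
```

Emit:
apply_moves(delta_pos=[[0, 0, 0.1], [0, 0, 0]], twist=[0, 0])

```text
t: 22.58
tool_pos: [0.586, -0.2751, 0.0652]
orientation: [-0.264, 3.13, -0.0]
force: [-0.3, 0.2, 2.0]
opening: 0.0006
gripper_force: 0.9
```

Emit:
apply_moves(delta_pos=[[0, 0, 0.1], [0, 0, 0]], twist=[0, 0])

```text
t: 22.82
tool_pos: [0.5864, -0.2753, 0.0648]
orientation: [-0.264, 3.13, -0.001]
force: [-0.1, 0.6, 5.3]
opening: 0.0002
gripper_force: 2.5
```

Emit:
apply_moves(delta_pos=[[0, 0, 0.2], [0, 0, 0.1], [0, 0, 0], [0, 0, 0]], twist=[0, 0, 0, 0])

```text
t: 23.32
tool_pos: [0.5866, -0.2754, 0.0646]
orientation: [-0.264, 3.129, -0.002]
force: [-10.3, 4.6, 23.5]
opening: 0.0004
gripper_force: 11.8
```

Emit:
apply_moves(delta_pos=[[0, 0, -0.2], [0, 0, -0.3], [0, 0, -1], [0, 0, -4], [0, 0, -5], [0, 0, -5], [0, 0, -5], [0, 0, 0]], twist=[0, 0, 0, 0, 0, 0, 0, 0])

```text
t: 24.32
tool_pos: [0.5881, -0.2763, 0.2729]
orientation: [-0.263, 3.122, -0.009]
force: [0.1, 0.2, 0.8]
opening: 0.0002
gripper_force: 0.0
```

Emit:
apply_moves(delta_pos=[[5, 4, 0], [5, 4, 0], [0, 4, 0], [0, 0, 0], [0, 0, 0]], twist=[0, 0, 0, 0, 0])

```text
t: 24.95
tool_pos: [0.47, -0.1752, 0.2657]
orientation: [0.265, -3.13, 0.0]
force: [0.5, -0.3, -0.2]
opening: 0.0005
gripper_force: 0.0
```

```bash
python3 - <<'E'
from rail import *
s=robot.read_state();p=R.T@(s['tool_pos'][:2]-o);print(s['t'],s['tool_pos'],p)
snap('wrist','w10');snap('top','t10');snap('scene','s10')
for b in fitrail(['w10'],-.024,-.130,(-20,0,20)):print(b)
c=load('w10');C=load('s10')
u0,v0=map(int,proj(c,bp(.03,-.130,.03)))
w=cv2.imread('pics/w10.png')[max(v0-60,0):v0+45,max(u0-40,0):u0+35];w=cv2.resize(w,None,fx=5,fy=5,interpolation=cv2.INTER_CUBIC)
u1,v1=map(int,proj(C,bp(.05,-.130,.03)))
s=cv2.imread('pics/s10.png');a=cv2.resize(s[v1-25:v1+25,u1-25:u1+25],None,fx=6,fy=6,interpolation=cv2.INTER_CUBIC);b=cv2.resize(s[110:280,260:440],None,fx=1.6,fy=1.6)
O=np.zeros((590,800,3),np.uint8);O[:w.shape[0],:w.shape[1]]=w;O[:300,395:695]=a;O[305:305+b.shape[0],395:395+b.shape[1]]=b
cv2.imwrite('pics/c10.png',np.clip(O*1.3,0,255).astype(np.uint8));print(u0,v0)
E
```

```text
24.95 [ 0.47000148 -0.17523125  0.26568469] [-0.03340553 -0.01354209]
(np.float64(1233.0578599770897), [np.float64(-0.0229), np.float64(-0.1307)], np.float64(-0.1), np.float64(5.8))
(np.float64(1236.6228765099468), [np.float64(-0.0233), np.float64(-0.1307)], np.float64(-0.1), np.float64(5.2))
(np.float64(1243.0880664201309), [np.float64(-0.0229), np.float64(-0.1308)], np.float64(0.1), np.float64(12.9))
160 215
```

View pics/c10.png

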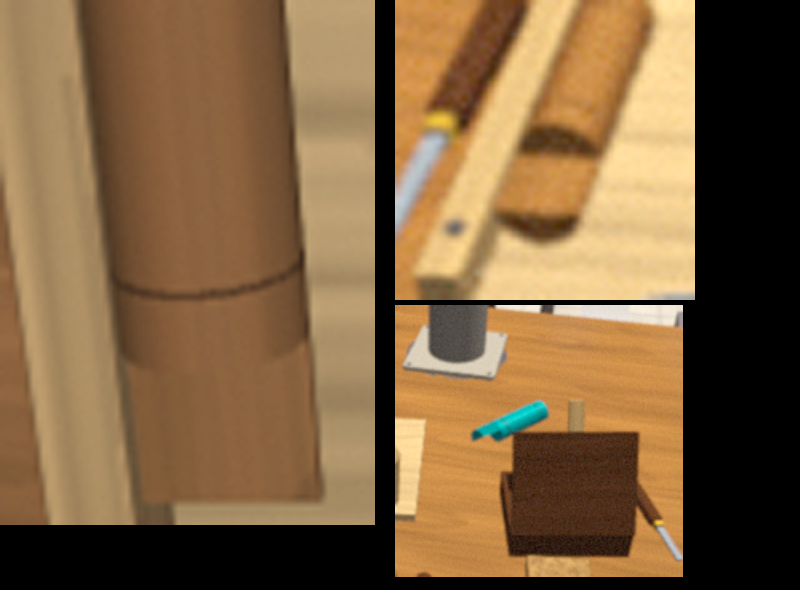

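The rail lies along the stop with its flat face up: the shoulder half-disc and flat end are at (560,140) and (540,225), level in the scene crop. The lid still stands raised and everything else is in place. Handing in.

```bash
python3 -c "
from plant import robot
print(robot.close_job())"
```

```text
the job is handed in; nothing more can be done
None
```

The job is handed in: the lid stands at about 60° by my fit, and the rail was dragged, rolled and levelled so it lies along the stop with its flat facing up, by the last pictures (the last silhouette fit read about 5° of tilt, and it barely resolves angles that small).

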